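# Close the degassing pot and set its bleed valve

## Task

The cup of resin is already standing in the vacuum pot. Take the clear lid from its wire stand and set it gently on the pot, so that it sits level and fully home on the rim, and set the yellow lever of the bleed valve on the front of the pot half way, at 45 degrees, so that the pot draws down slowly. Leave the gold jar, the dropper bottle and the mug standing where they are.

Things in the scene. Friction and masses are not known exactly. Their poses are not given: they have to be found in the camera images.
- pot_lid: Round clear acrylic lid, 160 mm across, 12 mm thick, 0.32 kg, black gasket ring under its edge. Origin: centre of the gasket's underside, which lands on the pot's rim; z points up through the knob. Below, a bevelled step 127 mm across and 6 mm deep drops into the pot's mouth. Knob: black, round, 34 mm, from 15 to 45 mm above the origin. It starts reclined in the stand, 38 degrees from level.
- lid_knob (a point): Point on the axis of the lid's knob, 34 mm above the lid's origin, where to pinch it (TCP here leaves the fingertips 3 mm off the lid).
- lid_stand: Fixed bent-wire stand, 130 mm deep, 86 mm wide, 95 mm high, in which the lid reclines, knob up and toward the stand's -x: two rails sloping up to its +x and two hooks, 80 mm apart, that hold the lid's lower edge and rise 24 mm square to the slope. Lift the lid square to its own face to clear them. Origin on the table under the lid's centre.
- pot_rim (a point): Centre of the mouth of the fixed stainless vacuum pot, level with its rim, 135 mm above the table. Pot 140 mm in diameter (156 at the rim, mouth 135 mm); loop handles at its sides reach 100 mm from the axis, a gauge is on its front left, a pump behind it. The point's x axis points from the bleed valve to the pump, z up. The resin cup inside stays below the rim.
- bleed_lever (a joint): Angle of the bleed valve's yellow lever about a vertical axis, rad: 0 = open, lever in line with the valve, pointing straight away from the pot; grows counterclockwise seen from above to 1.571 = closed, lever crosswise, pointing to pot_rim's -y. It stays where it is left. Half way is 0.785.
- lever_pivot (a point): On the bleed lever's vertical hinge axis at the lever's mid height, 117 mm above the table and 110 mm in front of the pot's axis. The valve and its silencer below reach up to 98 mm above the table.
- lever_grip (a point): Middle of the yellow sleeve of the bleed lever, 52 mm out from the pivot, where to pinch or push it. The sleeve is 56 mm long, 13 mm wide (level, across the lever) and 9 mm thick. The point's x axis points along the lever to the pivot.
- gold_jar: Small jar with gold content and black lid, 44 mm across, 47 mm high; bystander; origin at its foot.
- white_dropper: White dropper bottle with black cap, 24 mm across, 70 mm high; bystander; origin at its foot.
- white_mug: White mug, 85 mm across, 110 mm high; bystander; origin at its foot.
Not all that is in view belongs to the job. Leave any purple look-alike of the pot_lid alone.

How it is judged:
At the end, for the whole second after the job is handed in: The lid rests on the pot: centred within 7 mm, its gasket within 2.5 mm of the rim, level within 1.7 degrees, at rest and released; the bleed lever stands at 45 degrees, within 10 degrees; the jar, dropper bottle and mug were not moved or tipped (horizontal distance between pot_lid and pot_rim below 0.007 m and z of pot_lid in the frame of pot_rim between -0.0025 and 0.0025 m and angle between pot_lid's own z axis and vertical below 0.03 rad and linear speed of pot_lid below 0.01 m/s and value of joint bleed_lever between 0.61 and 0.96 rad); the robot touches nothing.
It fails at once if the lid is dropped on the pot (faster than 0.35 m/s within 40 mm of its place) (distance between pot_lid and pot_rim below 0.04 m and linear speed of pot_lid above 0.35 m/s).
It fails at once if the gold jar is moved over 20 mm or tipped (distance of gold_jar from where it was at the start of the episode above 0.02 m or angle between gold_jar's own z axis and vertical above 0.3 rad).
It fails at once if the dropper bottle is moved over 20 mm or tipped (distance of white_dropper from where it was at the start of the episode above 0.02 m or angle between white_dropper's own z axis and vertical above 0.3 rad).
It fails at once if the mug is moved over 20 mm or tipped (distance of white_mug from where it was at the start of the episode above 0.02 m or angle between white_mug's own z axis and vertical above 0.3 rad).
It also fails if it takes over 56 s, if anything falls off the work surface, if the arm or the gripper's body presses on something with over 40 N, if the wrist force passes 120 N, or if a joint passes its speed limit or range.

## Robot

A 7-joint arm with a two-finger parallel gripper is mounted at the origin on a cart in front of the work surface, level with it; the furniture and walls round the work are solid. World frame = base frame: x ahead of the robot, y to its left, z up, the work surface at z = 0. Lengths are in m, angles in rad, forces in N, time in s.
With the tool pointing down it reaches from about 0.425 to 0.875 m from the base axis. Payload 4.7 kg.
Tool frame: the origin (TCP) lies between the finger pads, 19 mm behind the fingertips; this is the grasp point; z points along the fingers, x is the direction in which the jaws open and shut, and the axes are right-handed (so a half turn about z gives the same grasp; the last joint's range is limited). The gripper opens to 87 mm and grips with 3 to 60 N. Pads are 19 mm wide; open, the fingers measure 117 mm over their backs; the gripper's body (75 mm by 190 mm) begins 51 mm behind the grasp point.
Start: joints at [-1.295, 0.321, -0.07, 1.45, 0.023, 1.371, -0.057], TCP at [0.168, 0.628, 0.241] pointing down, gripper open.
Joint ranges: [-2.86, 2.86], [-0.3, 2.09], [-1.38, 1.24], [0.06, 2.45], [-1.56, 4.7], [0.09, 2.05], [-2.69, 2.69]. Speed limits (rad/s): [2.57, 2.57, 3.14, 3.14, 3.14, 3.14, 3.14].

## Interface

Orientations are given as a rotation vector (axis times angle).
In Python, from bench import get_state, eyes, ticket gives the robot as it stands.
- The arm moves only by the tool carry_out, never from a script. Its argument "motion" is a list of rows, each a list of 2 entries, a list of its own where there are three numbers: the shift along the world's x, y, z in m, then the turn about the world's z in rad. A call has 1 to 20 rows; each row is the pose to reach, as a shift and turn from the pose commanded when the call began; what a row does not reach only later rows make up. A row lasts 1/10 s, in which the tool goes at most 50 mm and 8.59 degrees, less where a joint would pass 70% of its speed; a pose out of reach is approached as far as the arm can. A call with a gripper value outside its range is refused whole. "grip" is the gripper command: -1 is fully open, 1 is shut, values between are in proportion, set as the call begins (left out, the last holds). The fingers move at their own pace and stop on an object; "squeeze" is the grip in N (left out, the last holds). Time passes only in rows, so rows that repeat a pose let the fingers close. It gives the time, the measured TCP pose, the force and the opening at its end, in the units of the state.
- get_state(): the state, without advancing time (a new reading comes with each control period).
- eyes.get_image(name): name is "scene" or "top" or "wrist"; returns a dict with "pixels" (400x640x3 uint8, blue, green, red), "mtx" (3x3 intrinsics, pixels), "extrinsics" (4x4, takes a point from camera to world coordinates). Camera axes: x right, y down, z forward; pixel columns grow to the right and rows downward; lengths in m; the calibration is good to about 2 mm. A picture is of the moment at which its call begins. There is no depth.
- ticket.close_job(): hands the job in, once; it reports no verdict.
The state is a dict: "time": time; "joint_positions": joint angles; "qd": joint speeds; "joint_torque": joint torques, N m; "position": TCP position; "tool_rot": TCP orientation; "ft_force": force on the tool from outside, world axes, zero at the start; "torque": the same for the moment, N m; "grip_width": opening from 0.0 (shut) to 1.0 (fully open).
Only numpy, scipy, OpenCV 4.12 (cv2) and the standard library are available. Lean on these libraries where they do the work, as an engineer would, in place of code of your own. Each camera call takes 0.05 s, during which the arm holds its last target. There are 200 camera calls.

## Working session

There is one attempt and no reset: what is moved stays moved. The work goes in short steps, Python scripts to look and compute and a tool call to move; the robot and the scene stay as the last step left them, time stands still between calls to the robot, and variables do not carry over. Pictures are saved under pics/ and viewed, about 8 in all and at most 12, crops included, and the job is handed in when it is done.

Besides the shell and the picture viewer there is one more tool, called after "Emit:" by a JSON object that holds its "op" and its "data", one argument or row to a line. carry_out: Moves the arm, as the interface text tells. Its arguments: {"type":"object","properties":{"motion":{"type":"array","items":{"type":"array"}},"grip":{"type":"number"},"squeeze":{"type":"number"}},"required":["motion"]}

```bash
mkdir -p pics; ls; python3 - <<'E'
from bench import get_state, eyes
import cv2,numpy as np
np.set_printoptions(precision=4,suppress=True)
s=get_state(); print(s)
for n in ("scene","top","wrist"):
    d=eyes.get_image(n); cv2.imwrite(f"pics/{n}0.png",d["pixels"]); print(n,d["mtx"],d["extrinsics"])
E
```

```text
pics
{'time': 0.0, 'joint_positions': array([-1.2949,  0.3218, -0.0701,  1.4517,  0.0226,  1.3708, -0.0569]), 'qd': array([-0.    , -0.0003, -0.0003, -0.0013, -0.0008,  0.0009,  0.0008]), 'joint_torque': array([  0.0006, -49.128 ,  -0.4035, -31.2536,  -0.0639,   0.0436,
         0.0002]), 'position': array([0.1682, 0.6273, 0.2401]), 'tool_rot': array([ 2.4914,  1.9117, -0.0023]), 'ft_force': array([-0.2662, -0.7605, -1.0139]), 'torque': array([-0.0128, -0.0289, -0.001 ]), 'grip_width': 0.9976370563825131}
scene [[411.176    0.     319.0102]
 [  0.     411.176  196.5274]
 [  0.       0.       1.    ]] [[ 0.5903 -0.6221  0.5144  0.1271]
 [-0.8072 -0.4608  0.3689 -0.3016]
 [ 0.0076 -0.633  -0.7741  0.7561]
 [ 0.      0.      0.      1.    ]]
top [[427.1836   0.     318.9868]
 [  0.     427.1836 194.6416]
 [  0.       0.       1.    ]] [[ 0.0099 -0.9895  0.1443  0.4056]
 [-0.9998 -0.0074  0.0176  0.0071]
 [-0.0164 -0.1444 -0.9894  1.124 ]
 [ 0.      0.      0.      1.    ]]
wrist [[302.7338   0.     321.0769]
 [  0.     302.7338 199.6476]
 [  0.       0.       1.    ]] [[ 0.2585  0.9288  0.2655  0.0941]
 [ 0.966  -0.2479 -0.0735  0.6479]
 [-0.0024  0.2755 -0.9613  0.3833]
 [ 0.      0.      0.      1.    ]]
```

View pics/scene0.png

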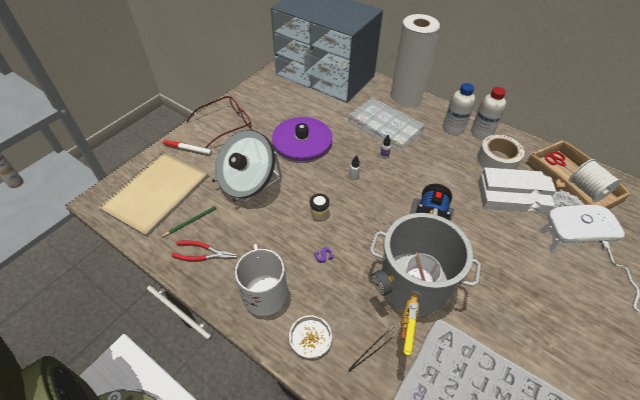

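View pics/top0.png

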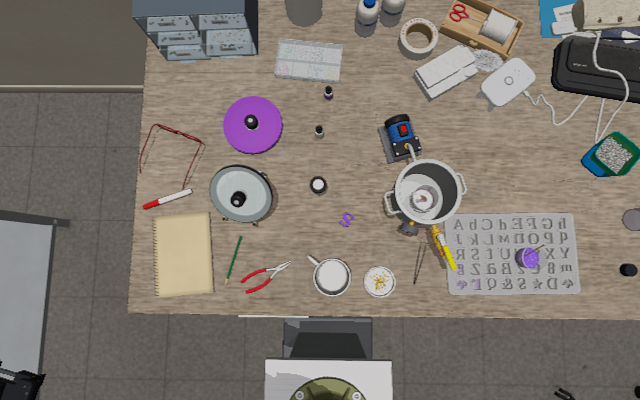

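The clear lid is the pale grey-rimmed disc: scene (245,165), top (240,193). It reclines in a wire stand with its knob toward the robot. The purple disc (scene (302,138), top (253,125)) lies flat and is the look-alike. The pot is at scene (425,250), top (427,190), and the lever is at top (445,248). I'll confirm these in enlarged crops.

```bash
python3 - <<'E'
import cv2,numpy as np
s=cv2.imread("pics/scene0.png");t=cv2.imread("pics/top0.png")
def c(im,u,v,w,h,k):
    r=cv2.resize(im[v:v+h,u:u+w],None,fx=k,fy=k,interpolation=cv2.INTER_CUBIC)
    for i in range(0,w,10):
        cv2.line(r,(i*k,0),(i*k,6 if i%50 else 14),(0,0,255),1)
    for i in range(0,h,10): cv2.line(r,(0,i*k),(6 if i%50 else 14,i*k),(0,0,255),1)
    return r
# each 400x300
A=c(s,200,120,100,75*1+25,4)[:400]; B=c(t,200,150,100,100,4)
cv2.imwrite("pics/lid.png",np.hstack([A,B]))
A=c(s,360,180,133,180,3); B=c(t,370,140,133,180,3)
cv2.imwrite("pics/pot.png",np.hstack([A,B]))
E
```

```text
(no output)
```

View pics/lid.png

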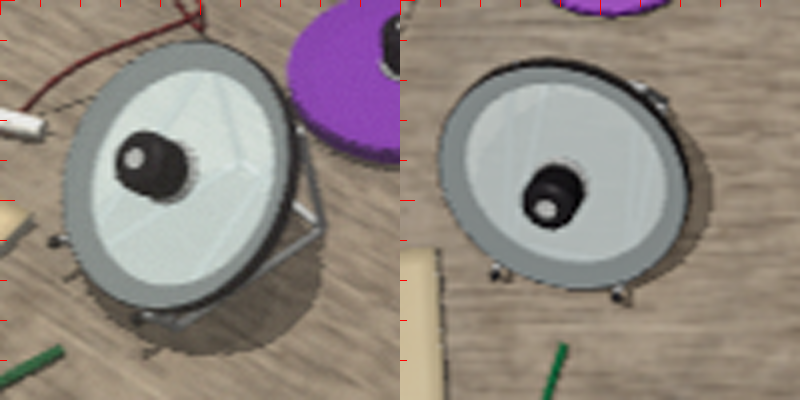

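View pics/pot.png

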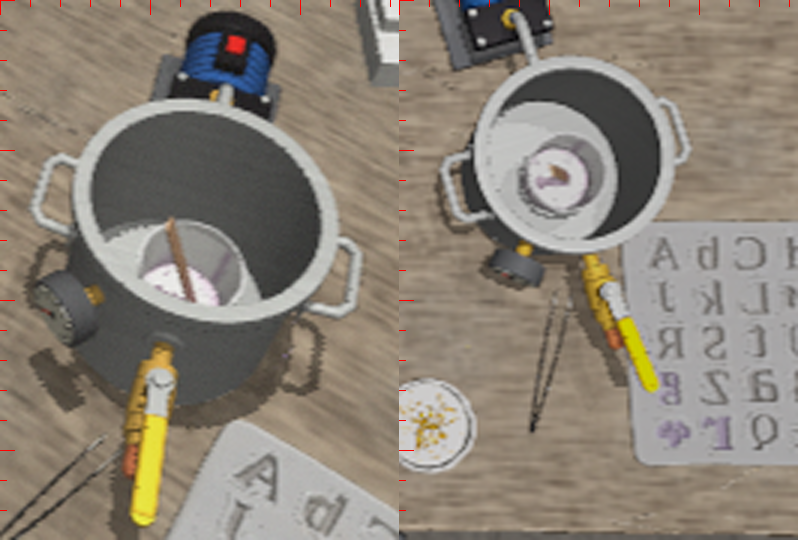

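The crops confirm it: the clear grey disc in the wire stand is the lid, with its knob at top crop (553,195) and its hooks at (497,272) and (620,293). The lever is near open, with the yellow sleeve at pot crop (640,355). Next I'll fit the poses using edge search on projected circles.

```bash
cat > h.py <<'E'
import cv2,numpy as np
from scipy.optimize import least_squares
from scipy.ndimage import map_coordinates
from scipy.spatial.transform import Rotation as R
np.set_printoptions(precision=4,suppress=True)
def proj(d,P):
    T=np.linalg.inv(d["extrinsics"]); q=np.atleast_2d(P)@T[:3,:3].T+T[:3,3]
    return (q/q[:,2:])[:,:2]@d["mtx"][:2,:2].T+d["mtx"][:2,2]
def back(d,uv,z):
    r=np.c_[(np.atleast_2d(uv)-d["mtx"][:2,2])/np.diag(d["mtx"])[:2],np.ones(len(np.atleast_2d(uv)))]@d["extrinsics"][:3,:3].T
    o=d["extrinsics"][:3,3]; return o+r*((z-o[2])/r[:,2:])
a=np.linspace(0,2*np.pi,120,endpoint=False)
def circ(r,z): return np.c_[r*np.cos(a),r*np.sin(a),0*a+z]
def lidpose(p): # x,y,z,yaw,tilt; normal leans to stand -x
    return R.from_euler("z",p[3])*R.from_euler("y",-p[4]), np.array(p[:3])
def edgefit(ds,pose,p0,circles,rng=(8,5,3,3),prior=None):
    """circles: (camera, r, z, sign): sign=+1 brighter inside"""
    p=np.array(p0,float)
    for w in rng:
        obs=[]
        for c,r,z,sg in circles:
            d=ds[c]; g=cv2.GaussianBlur(d["pixels"],(0,0),.8).astype(float)@[.6,.3,.1] if False else cv2.GaussianBlur(d["pixels"],(0,0),.7).astype(float)[:,:,0]
            Rm,t=pose(p); L=circ(r,z); u=proj(d,Rm.apply(L)+t); n=proj(d,Rm.apply(circ(r+.002,z))+t)-u
            n/=np.linalg.norm(n,axis=1)[:,None]; k=np.arange(-w,w+.01,.25)
            S=u[:,None]+k[None,:,None]*n[:,None]
            I=map_coordinates(g,[S[...,1],S[...,0]],order=1); G=-sg*np.gradient(I,axis=1)
            j=G.argmax(1); ok=G.max(1)>2
            obs.append((d,L[ok],n[ok],u[ok]+k[j[ok]][:,None]*n[ok]))
        def f(q):
            Rm,t=pose(q)
            e=[((proj(d,Rm.apply(L)+t)-m)*n).sum(1) for d,L,n,m in obs]
            return np.concatenate(e+([prior(q)] if prior else []))
        s=least_squares(f,p,loss="soft_l1",f_scale=.5); p=s.x
    return p,[np.median(np.abs(((proj(d,pose(p)[0].apply(L)+pose(p)[1]-0)-m)*n).sum(1))) for d,L,n,m in obs]
E
cat > m.py <<'E'
from h import *
from bench import eyes,get_state
ds={n:eyes.get_image(n) for n in("scene","top")}
I=R.identity()
pp=lambda p:(I,np.array([p[0],p[1],.135]))
g=back(ds["top"],[427,190],.135)[0]; print("g",g)
for cs in (["top"],["scene"],["top","scene"]):
    print("pot",cs,*edgefit(ds,pp,g[:2],[(c,.078,0,1) for c in cs]), *edgefit(ds,pp,g[:2],[(c,.0675,0,-1) for c in cs]))
g=back(ds["top"],[240.5,193],.07)[0]
p0=[*g,0.1,.663]
for pr in (None,lambda q:np.array([(q[4]-.663)*2000])):
    p,e=edgefit(ds,lidpose,p0,[(c,.08,.012,1) for c in("top","scene")],prior=pr); print("lid",p,e)
    Rm,t=lidpose(p); K=Rm.apply([0,0,.045])+t
    print("knob top px",{c:proj(ds[c],K) for c in ds},"grip",Rm.apply([0,0,.034])+t)
for c in ds:
    hsv=cv2.cvtColor(ds[c]["pixels"],cv2.COLOR_BGR2HSV); m=cv2.inRange(hsv,(24,170,110),(34,255,255))
    n,l,st,ce=cv2.connectedComponentsWithStats(m); i=1+st[1:,4].argmax(); ys,xs=np.where(l==i)
    W=back(ds[c],np.c_[xs,ys],.119)[:,:2]; mu=W.mean(0); v=np.linalg.svd(W-mu,full_matrices=0)[2][0]; v*=-np.sign(v[0])
    q=(W-mu)@v; print(c,"sleeve",mu,"mid",mu+v*(q.min()+q.max())/2,"len",np.ptp(q),"dir",np.degrees(np.arctan2(v[1],v[0])),"pivot",mu-v*.052,len(xs))
print(R.from_rotvec(get_state()["tool_rot"]).as_matrix())
E
python3 m.py
```

```text
g [ 0.5627 -0.2273  0.135 ]
pot ['top'] [ 0.5612 -0.2297] [np.float64(0.2467888331937797)] [ 0.5608 -0.2291] [np.float64(0.24556990658741262)]
pot ['scene'] [ 0.5611 -0.2295] [np.float64(0.24539628698727317)] [ 0.5611 -0.2295] [np.float64(0.2238773366533278)]
pot ['top', 'scene'] [ 0.5611 -0.2296] [np.float64(0.24856208525945617), np.float64(0.25185525821122123)] [ 0.561  -0.2294] [np.float64(0.24163336383006812), np.float64(0.2417713314580776)]
lid [ 0.5635  0.2204  0.0676 -0.2136  0.6942] [np.float64(0.4649987938610768), np.float64(0.42180858243251973)]
knob top px {'scene': array([[233.138 , 158.8819]]), 'top': array([[235.7496, 201.8972]])} grip [0.5422 0.225  0.0938]
lid [ 0.564   0.2211  0.0638 -0.2602  0.6631] [np.float64(0.6807454480855982), np.float64(0.5149234418464806)]
knob top px {'scene': array([[233.3616, 159.0134]]), 'top': array([[235.3267, 201.2878]])} grip [0.5438 0.2265 0.0906]
scene sleeve [ 0.4059 -0.279 ] mid [ 0.4067 -0.2787] len 0.059457199188467834 dir -159.8452241219842 pivot [ 0.4547 -0.2611] 256
top sleeve [ 0.4073 -0.2779] mid [ 0.4071 -0.278 ] len 0.05746352985797591 dir -158.5269759132066 pivot [ 0.4557 -0.2589] 124
[[ 0.2588  0.9659 -0.0002]
 [ 0.9659 -0.2588 -0.0009]
 [-0.0009  0.0001 -1.    ]]
```

Results:
- **Pot:** centre (0.561, -0.2295), found consistently in both views, with its axis yawed about 16°.
- **Lever:** at about 5° (near open), with its pivot at (0.455, -0.260).
- **Lid:** grip point about (0.543, 0.2255, 0.093), stand yaw about -0.2.

I'll go above the knob, then take a wrist look.

Emit:
{"op": "carry_out", "data": {
  "motion": [
    [[0.1, -0.11, 0.0], 0.0],
    [[0.374, -0.402, -0.03], 0.055],
    [[0.374, -0.402, -0.03], 0.055],
    [[0.374, -0.402, -0.03], 0.055],
    [[0.374, -0.402, -0.03], 0.055],
    [[0.374, -0.402, -0.03], 0.055],
    [[0.374, -0.402, -0.03], 0.055],
    [[0.374, -0.402, -0.03], 0.055],
    [[0.374, -0.402, -0.03], 0.055],
    [[0.374, -0.402, -0.03], 0.055],
    [[0.374, -0.402, -0.03], 0.055],
    [[0.374, -0.402, -0.03], 0.055],
    [[0.374, -0.402, -0.03], 0.055],
    [[0.374, -0.402, -0.03], 0.055],
    [[0.374, -0.402, -0.03], 0.055],
    [[0.374, -0.402, -0.03], 0.055]
  ],
  "grip": -1
}}

```text
time: 1.85
position: [0.5415, 0.2273, 0.2114]
tool_rot: [-2.436, -1.983, -0.0]
ft_force: [-0.5, 0.2, -0.3]
grip_width: 0.996
```

```bash
cat > w.py <<'E'
import sys
from h import *
from bench import eyes,get_state
d=eyes.get_image("wrist"); im=d["pixels"].copy()
p=[.5635,.2204,.0676,-.2136,.6942]; Rm,t=lidpose(p)
for r,z,c in((.08,.012,(0,0,255)),(.017,.045,(0,255,0))):
    cv2.polylines(im,[np.round(proj(d,Rm.apply(circ(r,z))+t)).astype(int)],True,c,1)
cv2.imwrite("pics/w1.png",im); s=get_state(); print(s["time"],s["position"],s["tool_rot"],s["joint_positions"])
E
python3 w.py
```

```text
1.9 [0.5416 0.2271 0.2114] [-2.4364 -1.9828 -0.0006] [-0.6895  0.2044  0.2844  1.665  -0.0599  1.2805  0.9727]
```

View pics/w1.png

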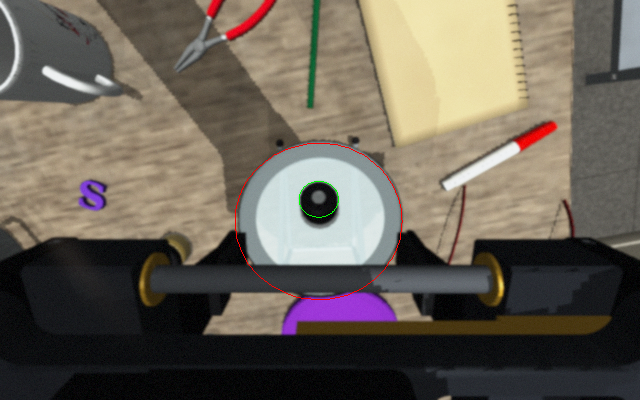

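The wrist view matches the model: the projected lid rim (red, centre about (318,220)) and knob top (green, (319,199)) both lie on the image. I'll descend and pinch.

Emit:
{"op": "carry_out", "data": {
  "motion": [
    [[-0.001, -0.001, -0.03], 0],
    [[-0.001, -0.002, -0.06], 0],
    [[-0.001, -0.002, -0.085], 0],
    [[-0.001, -0.002, -0.1], 0],
    [[-0.001, -0.002, -0.11], 0],
    [[-0.001, -0.002, -0.115], 0],
    [[-0.001, -0.002, -0.115], 0],
    [[-0.001, -0.002, -0.115], 0]
  ]
}}

```text
time: 2.7
position: [0.542, 0.2242, 0.0973]
tool_rot: [2.439, 1.98, 0.003]
ft_force: [0.1, 0.2, 0.8]
grip_width: 1.003
```

Emit:
{"op": "carry_out", "data": {
  "motion": [
    [[0, 0, 0], 0],
    [[0, 0, 0], 0],
    [[0, 0, 0], 0],
    [[0, 0, 0], 0],
    [[0, 0, 0], 0],
    [[0, 0, 0], 0],
    [[0, 0, 0], 0],
    [[0, 0, 0], 0],
    [[0, 0, 0], 0],
    [[0, 0, 0], 0]
  ],
  "grip": 1,
  "squeeze": 20
}}

```text
time: 3.7
position: [0.5416, 0.2245, 0.0965]
tool_rot: [-2.438, -1.981, -0.002]
ft_force: [1.3, 1.9, 0.3]
grip_width: 0.387
```

Gripped at 34 mm opening. Lifting square to the lid's face.

Emit:
{"op": "carry_out", "data": {
  "motion": [
    [[-0.003, 0.0006, 0.004], 0],
    [[-0.006, 0.0013, 0.008], 0],
    [[-0.009, 0.0019, 0.012], 0],
    [[-0.012, 0.0026, 0.016], 0],
    [[-0.015, 0.0032, 0.02], 0],
    [[-0.018, 0.0038, 0.024], 0],
    [[-0.021, 0.0045, 0.028], 0],
    [[-0.024, 0.0051, 0.032], 0],
    [[-0.027, 0.0058, 0.036], 0],
    [[-0.03, 0.0064, 0.04], 0],
    [[-0.033, 0.007, 0.05], 0],
    [[-0.033, 0.007, 0.07], 0],
    [[-0.033, 0.007, 0.1], 0],
    [[-0.033, 0.007, 0.13], 0],
    [[-0.033, 0.007, 0.16], 0],
    [[-0.033, 0.007, 0.18], 0],
    [[-0.033, 0.007, 0.185], 0],
    [[-0.033, 0.007, 0.185], 0],
    [[-0.033, 0.007, 0.185], 0],
    [[-0.033, 0.007, 0.185], 0]
  ]
}}

```text
time: 5.7
position: [0.5075, 0.2305, 0.2796]
tool_rot: [-2.439, -1.98, 0.004]
ft_force: [0.2, 0.3, -3.0]
grip_width: 0.382
```

```bash
python3 - <<'E'
from h import *
from bench import eyes
cv2.imwrite("pics/s2.png",np.hstack([cv2.resize(eyes.get_image(n)["pixels"][:,100:500],None,fx=1,fy=1) for n in("scene","top")]))
E
```

```text
(no output)
```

View pics/s2.png

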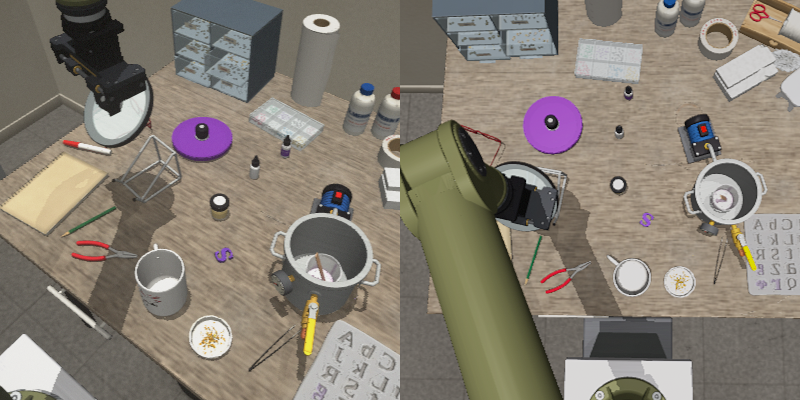

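The lid is clear of the stand and still tilted 38° in the grip (scene crop (118,107)). I'll ease the squeeze so gravity swings it level.

Emit:
{"op": "carry_out", "data": {
  "motion": [
    [[0, 0, 0], 0],
    [[0, 0, 0], 0],
    [[0, 0, 0], 0],
    [[0, 0, 0], 0],
    [[0, 0, 0], 0]
  ],
  "squeeze": 9
}}

```text
time: 6.3
position: [0.5083, 0.2309, 0.2813]
tool_rot: [-2.439, -1.98, -0.0]
ft_force: [-0.1, 1.1, -3.7]
grip_width: 0.389
```

```bash
cat > tilt.py <<'E'
from h import *
from bench import eyes,get_state
s=get_state(); ds={n:eyes.get_image(n) for n in("scene","wrist")}
T=s["position"]; print(s["time"],T,s["ft_force"],s["torque"],s["grip_width"])
best=[]
# score tilts by edge gradient of projected rim, grip point (0,0,h) on axis at TCP
G={n:cv2.GaussianBlur(d["pixels"],(0,0),1).astype(float)[:,:,0] for n,d in ds.items()}
for n,sg in(("scene",1),("wrist",1)):
  res=[]
  for tl in np.arange(-.1,.8,.02):
   for h in(.031,.034,.037,.040):
    Rm,_=lidpose([0,0,0,-.21,tl]); t=T-Rm.apply([0,0,h])
    f=lambda r:map_coordinates(G[n],proj(ds[n],Rm.apply(circ(r,.012))+t).T[::-1],order=1,cval=0)
    res.append((np.median(np.clip(f(.077)-f(.083),-30,60)) if 0 else np.mean(np.clip(f(.077)-f(.083),-30,60)),tl,h))
  res.sort(reverse=True); print(n,np.array(res[:4]))
E
python3 tilt.py
```

```text
6.3 [0.5083 0.2309 0.2813] [-0.0583  1.0911 -3.6919] [ 0.0373  0.0037 -0.0554] 0.3891785665883334
scene [[26.7425  0.66    0.037 ]
 [26.3725  0.64    0.037 ]
 [26.3517  0.68    0.034 ]
 [26.1884  0.68    0.037 ]]
wrist [[19.888   0.62    0.04  ]
 [17.9372  0.6     0.04  ]
 [17.7719  0.64    0.037 ]
 [16.6562  0.58    0.04  ]]
```

Tilt is still about 0.66. I'll ease further in small steps.

Emit:
{"op": "carry_out", "data": {
  "motion": [
    [[0, 0, 0], 0],
    [[0, 0, 0], 0],
    [[0, 0, 0], 0],
    [[0, 0, 0], 0],
    [[0, 0, 0], 0]
  ],
  "squeeze": 6
}}

```text
time: 6.9
position: [0.5083, 0.2308, 0.2813]
tool_rot: [2.439, 1.98, 0.0]
ft_force: [-0.3, -0.6, -3.4]
grip_width: 0.389
```

```bash
python3 tilt.py
```

```text
6.9 [0.5083 0.2308 0.2813] [-0.3447 -0.5733 -3.4179] [ 0.0285  0.055  -0.036 ] 0.3888491685682158
scene [[27.3774  0.62    0.037 ]
 [27.2515  0.64    0.034 ]
 [27.0605  0.64    0.037 ]
 [26.8872  0.66    0.034 ]]
wrist [[20.2199  0.58    0.04  ]
 [18.5136  0.56    0.04  ]
 [18.036   0.6     0.037 ]
 [17.262   0.54    0.04  ]]
```

Emit:
{"op": "carry_out", "data": {
  "motion": [
    [[0, 0, 0], 0],
    [[0, 0, 0], 0],
    [[0, 0, 0], 0],
    [[0, 0, 0], 0],
    [[0, 0, 0], 0],
    [[0, 0, 0], 0],
    [[0, 0, 0], 0],
    [[0, 0, 0], 0]
  ],
  "squeeze": 5
}}

```text
time: 7.8
position: [0.5083, 0.2309, 0.2813]
tool_rot: [-2.439, -1.98, -0.0]
ft_force: [0.2, -0.5, -2.9]
grip_width: 0.389
```

```bash
python3 tilt.py
```

```text
7.8 [0.5083 0.2309 0.2813] [ 0.1871 -0.5156 -2.8861] [0.0004 0.0908 0.0363] 0.3886887679917369
scene [[27.4613  0.62    0.037 ]
 [27.261   0.64    0.034 ]
 [27.1121  0.64    0.037 ]
 [26.853   0.6     0.037 ]]
wrist [[20.1215  0.58    0.04  ]
 [18.4334  0.56    0.04  ]
 [18.0561  0.6     0.037 ]
 [17.0467  0.54    0.04  ]]
```

It holds at 5 N by friction, and going lower risks dropping it. Instead I'll firm the grip, carry it to the pot, rest the low edge on the near rim and pivot it level about that edge.

Emit:
{"op": "carry_out", "data": {
  "motion": [
    [[0, 0, 0], 0],
    [[0, -0.01, 0], 0],
    [[0.001, -0.035, 0], 0],
    [[0.002, -0.065, 0], 0],
    [[0.004, -0.1, 0], 0],
    [[0.005, -0.135, 0], 0],
    [[0.007, -0.17, 0], 0],
    [[0.008, -0.205, 0], 0],
    [[0.01, -0.24, 0], 0],
    [[0.011, -0.275, 0], 0],
    [[0.013, -0.31, 0], 0],
    [[0.014, -0.345, 0], 0],
    [[0.016, -0.38, 0], 0],
    [[0.017, -0.41, 0], 0],
    [[0.018, -0.435, 0], 0],
    [[0.0185, -0.448, -0.005], 0],
    [[0.0185, -0.453, -0.01], 0],
    [[0.0185, -0.453, -0.016], 0],
    [[0.0185, -0.453, -0.016], 0],
    [[0.0185, -0.453, -0.016], 0]
  ],
  "squeeze": 15
}}

```text
time: 9.9
position: [0.5269, -0.2207, 0.265]
tool_rot: [-2.436, -1.982, -0.0]
ft_force: [0.1, 0.6, -3.0]
grip_width: 0.385
```

```bash
python3 tilt.py; python3 - <<'E'
from h import *
from bench import eyes
cv2.imwrite("pics/s3.png",np.hstack([eyes.get_image(n)["pixels"][:,a:a+400] for n,a in(("scene",240),("wrist",120))]))
E
```

```text
9.9 [ 0.5269 -0.2207  0.265 ] [ 0.0972  0.5884 -2.9788] [-0.0095  0.0119 -0.0784] 0.3852204605347214
scene [[20.112  -0.1     0.034 ]
 [19.8986 -0.1     0.037 ]
 [18.8453 -0.08    0.034 ]
 [18.2965 -0.08    0.037 ]]
wrist [[15.5827  0.58    0.04  ]
 [15.2854  0.6     0.04  ]
 [14.0323  0.62    0.037 ]
 [13.3687  0.56    0.04  ]]
```

View pics/s3.png

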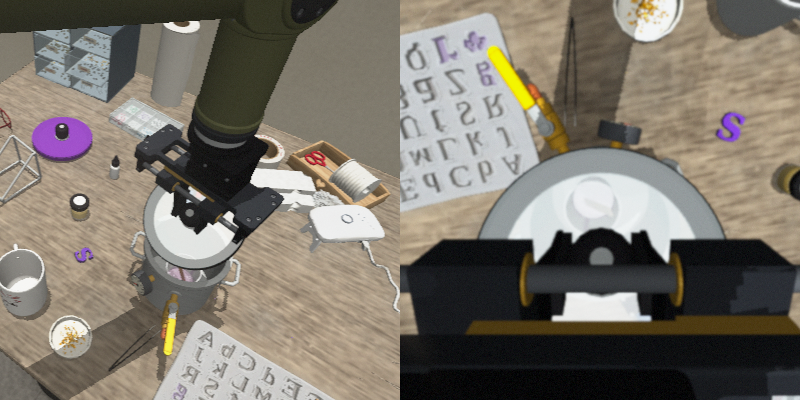

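The wrist view shows the lid over the pot with its low edge toward the lever, tilted about 0.6. (The scene fit is confused here by the gripper's occlusion.) I'll lower it to just above contact.

Emit:
{"op": "carry_out", "data": {
  "motion": [
    [[-0.001, -0.001, -0.01], 0],
    [[-0.001, -0.001, -0.02], 0],
    [[-0.001, -0.001, -0.03], 0],
    [[-0.001, -0.001, -0.038], 0],
    [[-0.001, -0.001, -0.044], 0],
    [[-0.001, -0.001, -0.047], 0],
    [[-0.001, -0.001, -0.05], 0],
    [[-0.001, -0.001, -0.052], 0],
    [[-0.001, -0.001, -0.054], 0],
    [[-0.001, -0.001, -0.055], 0],
    [[-0.001, -0.001, -0.056], 0],
    [[-0.001, -0.001, -0.056], 0],
    [[-0.001, -0.001, -0.056], 0]
  ],
  "squeeze": 8
}}

```text
time: 11.4
position: [0.5258, -0.2232, 0.2094]
tool_rot: [2.439, 1.98, 0.0]
ft_force: [-0.2, -0.2, -2.3]
grip_width: 0.39
```

Emit:
{"op": "carry_out", "data": {
  "motion": [
    [[0.004, -0.0008, -0.0025], 0],
    [[0.008, -0.0016, -0.005], 0],
    [[0.011, -0.0023, -0.0078], 0],
    [[0.0144, -0.003, -0.0105], 0],
    [[0.0175, -0.0037, -0.0135], 0],
    [[0.0205, -0.0043, -0.0166], 0],
    [[0.0205, -0.0043, -0.0166], 0],
    [[0.0205, -0.0043, -0.0166], 0]
  ]
}}

```text
time: 12.2
position: [0.5463, -0.2275, 0.1925]
tool_rot: [-2.439, -1.98, 0.0]
ft_force: [-0.0, 0.2, -3.2]
grip_width: 0.386
```

```bash
python3 tilt.py|grep -v scene; python3 - <<'E'
from h import *
from bench import eyes
cv2.imwrite("pics/s4.png",np.hstack([cv2.resize(eyes.get_image(n)["pixels"][v:v+h,a:a+w],(400,400)) for n,a,w,v,h in(("scene",350,180,150,180),("wrist",120,400,0,400))]))
E
```

```text
12.2 [ 0.5463 -0.2275  0.1925] [-0.0255  0.1983 -3.1825] [0.0249 0.0289 0.0263] 0.38563747398152876
 [20.2285  0.46    0.037 ]
 [20.0739  0.42    0.037 ]
 [20.0286  0.46    0.034 ]]
wrist [[18.645   0.34    0.04  ]
 [16.7227  0.36    0.037 ]
 [16.564   0.36    0.04  ]
 [15.1357  0.32    0.04  ]]
```

View pics/s4.png

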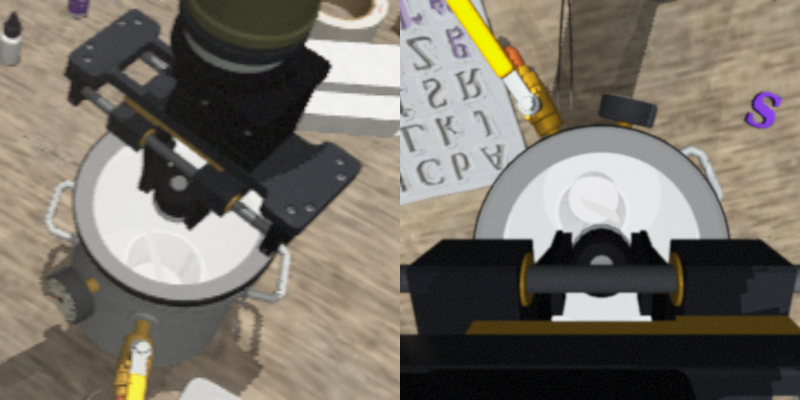

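The pivoting works: tilt is down to about 0.35, with only the lid's weight on the wrist. Continuing to level.

Emit:
{"op": "carry_out", "data": {
  "motion": [
    [[0.003, -0.0006, -0.0033], 0],
    [[0.0055, -0.0011, -0.0066], 0],
    [[0.008, -0.0016, -0.0102], 0],
    [[0.0102, -0.002, -0.0138], 0],
    [[0.0125, -0.0024, -0.0174], 0],
    [[0.0145, -0.0025, -0.0205], 0],
    [[0.0145, -0.0025, -0.0205], 0],
    [[0.0145, -0.0025, -0.0215], 0],
    [[0.0145, -0.0025, -0.0215], 0]
  ]
}}

```text
time: 13.3
position: [0.5608, -0.2302, 0.1726]
tool_rot: [2.439, 1.98, 0.001]
ft_force: [-4.9, 1.8, 7.0]
grip_width: 0.387
```

```bash
python3 tilt.py
```

```text
13.3 [ 0.5608 -0.2302  0.1726] [-4.901   1.7614  6.9981] [ 0.3427  1.0197 -0.0104] 0.38679314958883027
scene [[21.7379  0.28    0.031 ]
 [21.674   0.3     0.031 ]
 [21.6458  0.26    0.031 ]
 [21.5658  0.32    0.031 ]]
wrist [[24.516   0.12    0.04  ]
 [23.4083  0.14    0.037 ]
 [21.4897  0.14    0.04  ]
 [20.7453  0.1     0.04  ]]
```

Reaction is 7 N up and -5 N in x, with tilt about 0.12 left: the step is touching the far mouth. I'll back off a little toward the front.

Emit:
{"op": "carry_out", "data": {
  "motion": [
    [[-0.001, 0.0002, 0.0], 0],
    [[-0.002, 0.0004, 0.0], 0],
    [[-0.003, 0.0006, 0.0], 0],
    [[-0.003, 0.0006, 0.0], 0],
    [[-0.003, 0.0006, 0.0], 0]
  ]
}}

```text
time: 13.9
position: [0.5599, -0.2299, 0.1726]
tool_rot: [2.435, 1.978, 0.005]
ft_force: [4.6, -1.4, 4.8]
grip_width: 0.388
```

```bash
python3 tilt.py; python3 - <<'E'
from h import *
from bench import eyes
d=eyes.get_image("wrist"); im=d["pixels"]
u=proj(d,circ(.078,.135)+[.561,-.2295,0])
cv2.polylines(im,[np.round(u).astype(int)],True,(0,0,255),1)
cv2.imwrite("pics/s5.png",cv2.resize(im[60:260,160:480],None,fx=2.5,fy=2.5,interpolation=cv2.INTER_CUBIC))
E
```

```text
13.9 [ 0.5599 -0.2299  0.1726] [ 4.6223 -1.4026  4.7831] [-0.3271 -1.0658  0.0677] 0.387914831291504
scene [[21.7385  0.28    0.031 ]
 [21.7057  0.26    0.031 ]
 [21.6539  0.3     0.031 ]
 [21.5993  0.24    0.031 ]]
wrist [[24.1329  0.12    0.04  ]
 [23.1725  0.14    0.037 ]
 [23.1721  0.14    0.04  ]
 [20.2472  0.1     0.04  ]]
```

View pics/s5.png

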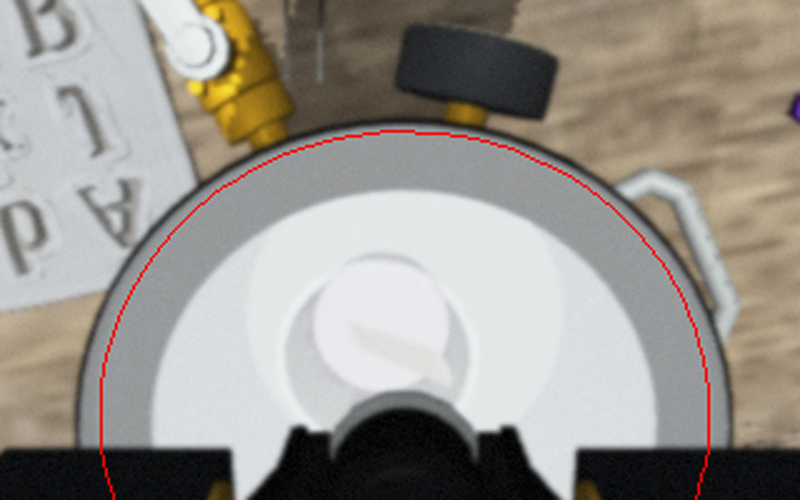

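```bash
cat > fit.py <<'E'
from h import *
from bench import eyes,get_state
import sys
cams=sys.argv[1].split(",")
ds={c:eyes.get_image(c) for c in cams}; s=get_state(); T=s["position"]; print(s["time"],T,s["ft_force"])
def pose(p): return R.from_rotvec([p[3],p[4],0]),np.array(p[:3])
for t0 in(0,.12):
    for rng in ((5,3,3),):
        ax=R.from_euler("z",-.21).apply([0,-t0,0])
        p,e=edgefit(ds,pose,[.561-.037*0,-.2295,.135+.078*t0,ax[0],ax[1]],[(c,.08,.012,1) for c in cams],rng=rng)
        print("lid",p,"tilt",np.hypot(p[3],p[4]),"off",p[:3]-[.561,-.2295,.135],e)
E
python3 fit.py wrist; python3 fit.py scene,wrist; python3 fit.py top,scene,wrist
```

```text
14.1 [ 0.5599 -0.2299  0.1726] [ 4.7907 -1.9032  5.6779]
lid [ 0.5616 -0.2298  0.1306 -0.0064 -0.0204] tilt 0.021349610067421112 off [ 0.0006 -0.0003 -0.0044] [np.float64(0.05811781888460637)]
lid [ 0.5616 -0.2299  0.131  -0.0114 -0.0181] tilt 0.02141167218991578 off [ 0.0006 -0.0004 -0.004 ] [np.float64(0.15175440405294371)]
14.2 [ 0.5599 -0.2299  0.1726] [ 4.7193 -2.1813  6.2157]
lid [ 0.5588 -0.2292  0.1244  0.0147  0.1666] tilt 0.1672388397107117 off [-0.0022  0.0003 -0.0106] [np.float64(1.0221937751164125), np.float64(0.6877045097499878)]
lid [ 0.5598 -0.2294  0.1266  0.001   0.1249] tilt 0.12485608396445244 off [-0.0012  0.0001 -0.0084] [np.float64(0.8446758294639931), np.float64(0.663848733598405)]
14.35 [ 0.5599 -0.2299  0.1726] [ 5.3616 -1.4179  5.367 ]
lid [ 0.5595 -0.2294  0.1261  0.016   0.139 ] tilt 0.1399400451747496 off [-0.0015  0.0001 -0.0089] [np.float64(0.8142689745926359), np.float64(0.9740861306401007), np.float64(0.745970596556889)]
lid [ 0.5602 -0.2295  0.1278  0.0206  0.1049] tilt 0.10688399076504843 off [-0.0008  0.     -0.0072] [np.float64(0.5104519331973669), np.float64(0.8207351106750176), np.float64(0.583768625235197)]
```

The wrist fit is clean (0.06 px residual): the lid is level to about 0.02 rad, seated and centred within 1 mm. The fits that add other cameras suffer from occlusion. I'll relieve the side force, open, and retreat.

Emit:
{"op": "carry_out", "data": {
  "motion": [
    [[0.0008, -0.0002, 0.0005], 0],
    [[0.0015, -0.0003, 0.001], 0],
    [[0.0015, -0.0003, 0.001], 0],
    [[0.0015, -0.0003, 0.001], 0]
  ],
  "squeeze": 5
}}

```text
time: 14.75
position: [0.5599, -0.2299, 0.1726]
tool_rot: [2.438, 1.979, 0.001]
ft_force: [4.4, -1.6, 4.7]
grip_width: 0.39
```

Emit:
{"op": "carry_out", "data": {
  "motion": [
    [[0, 0, 0], 0],
    [[0, 0, 0], 0],
    [[0, 0, 0], 0],
    [[0, 0, 0], 0],
    [[0, 0, 0], 0],
    [[0, 0, 0], 0],
    [[0, 0, 0.01], 0],
    [[0, 0, 0.03], 0],
    [[0, 0, 0.06], 0],
    [[0, 0, 0.07], 0],
    [[0, 0, 0.07], 0]
  ],
  "grip": -1
}}

```text
time: 15.85
position: [0.5603, -0.2302, 0.2444]
tool_rot: [2.436, 1.978, 0.004]
ft_force: [0.2, -1.3, -0.2]
grip_width: 0.997
```

```bash
python3 fit.py wrist
```

```text
15.9 [ 0.5595 -0.2298  0.2427] [-0.5042  0.1556 -0.2144]
lid [ 0.5616 -0.2299  0.1271 -0.0036 -0.015 ] tilt 0.015452211463828067 off [ 0.0006 -0.0004 -0.0079] [np.float64(0.23070448859768738)]
lid [ 0.5617 -0.23    0.1275 -0.0063 -0.0308] tilt 0.03148157162845593 off [ 0.0007 -0.0005 -0.0075] [np.float64(0.20279790236022377)]
```

The lid stays put: offset under 1 mm, tilt about 0.02. Now the lever. I'm turning the tool the long way (-2.57 rad) to stay inside joint 7's range.

Emit:
{"op": "carry_out", "data": {
  "motion": [
    [[-0.005, -0.001, 0.01], -0.13],
    [[-0.015, -0.004, 0.01], -0.26],
    [[-0.025, -0.007, 0.01], -0.4],
    [[-0.035, -0.01, 0.01], -0.54],
    [[-0.045, -0.013, 0.01], -0.68],
    [[-0.055, -0.017, 0.01], -0.82],
    [[-0.065, -0.02, 0.01], -0.96],
    [[-0.075, -0.023, 0.01], -1.1],
    [[-0.085, -0.026, 0.01], -1.24],
    [[-0.095, -0.03, 0.01], -1.38],
    [[-0.105, -0.033, 0.01], -1.52],
    [[-0.115, -0.036, 0.01], -1.66],
    [[-0.125, -0.04, 0.01], -1.8],
    [[-0.135, -0.043, 0.01], -1.94],
    [[-0.145, -0.046, 0.01], -2.08],
    [[-0.1525, -0.0485, 0.005], -2.22],
    [[-0.1525, -0.0485, 0.0], -2.36],
    [[-0.1525, -0.0485, -0.01], -2.5],
    [[-0.1525, -0.0485, -0.02], -2.57],
    [[-0.1525, -0.0485, -0.02], -2.57]
  ]
}}

```text
time: 17.9
position: [0.4052, -0.2772, 0.2198]
tool_rot: [2.586, -1.781, -0.007]
ft_force: [-0.6, -0.3, 0.1]
grip_width: 0.998
```

```bash
cat > lev.py <<'E'
from h import *
from bench import eyes,get_state
import sys
s=get_state(); M=R.from_rotvec(s["tool_rot"]).as_matrix(); print(s["time"],s["position"],"toolx deg",np.degrees(np.arctan2(M[1,0],M[0,0])),"tilt",M[2,2],s["joint_positions"],s["ft_force"])
piv=np.array([.4553,-.2598])
for c in sys.argv[1:]:
    d=eyes.get_image(c); hsv=cv2.cvtColor(d["pixels"],cv2.COLOR_BGR2HSV); m=cv2.inRange(hsv,(24,170,110),(34,255,255))
    n,l,st,ce=cv2.connectedComponentsWithStats(m); i=1+st[1:,4].argmax(); ys,xs=np.where(l==i)
    W=back(d,np.c_[xs,ys],.1215)[:,:2]; mu=W.mean(0); v=np.linalg.svd(W-mu,full_matrices=0)[2][0]; v*=np.sign(v@(mu-piv))
    b=mu-piv; f=lambda x:(np.degrees(np.arctan2(x[1],x[0]))+164+180)%360-180
    q=(W-mu)@v; print(c,"sleeve",mu+v*(q.min()+q.max())/2,"len",np.ptp(q),"angle by axis",f(v),"by pivot",f(b),len(xs))
E
python3 lev.py wrist top scene
```

```text
17.9 [ 0.4052 -0.2772  0.2198] toolx deg -69.09971877174252 tilt -0.9999895138231174 [-0.3189 -0.0387  0.8561  1.8865  0.0316  1.285  -0.6782] [-0.6186 -0.3005  0.0538]
wrist sleeve [ 0.4072 -0.2779] len 0.056513111577609305 angle by axis 4.290548365394898 by pivot 4.6730850101623105 801
top sleeve [ 0.429  -0.2697] len 0.012171600496934994 angle by axis 46.34860399877766 by pivot 4.324300687505826 18
scene sleeve [ 0.2944 -0.1489] len 0.0 angle by axis -16.0 by pivot -50.57732649648699 1
```

Wrist view puts the sleeve at (0.407, -0.278) and the lever at about 4.5°. Descend and pinch.

Emit:
{"op": "carry_out", "data": {
  "motion": [
    [[0.001, -0.001, -0.03], 0],
    [[0.0015, -0.001, -0.06], 0],
    [[0.0015, -0.001, -0.08], 0],
    [[0.0015, -0.001, -0.092], 0],
    [[0.0015, -0.001, -0.099], 0],
    [[0.0015, -0.001, -0.099], 0],
    [[0.0015, -0.001, -0.099], 0]
  ]
}}

```text
time: 18.75
position: [0.4089, -0.2795, 0.124]
tool_rot: [-2.588, 1.781, -0.002]
ft_force: [0.4, -0.8, -0.3]
grip_width: 0.996
```

Emit:
{"op": "carry_out", "data": {
  "motion": [
    [[0, 0, 0], 0],
    [[0, 0, 0], 0],
    [[0, 0, 0], 0],
    [[0, 0, 0], 0],
    [[0, 0, 0], 0],
    [[0, 0, 0], 0],
    [[0, 0, 0], 0],
    [[0, 0, 0], 0],
    [[0, 0, 0], 0],
    [[0, 0, 0], 0],
    [[0, 0, 0], 0],
    [[0, 0, 0], 0]
  ],
  "grip": 1,
  "squeeze": 10
}}

```text
time: 19.95
position: [0.4082, -0.2791, 0.1232]
tool_rot: [2.588, -1.781, -0.0]
ft_force: [0.3, 0.5, -0.0]
grip_width: 0.145
```

Pinched (12.6 mm). Swinging it about the pivot by 0.7 rad.

Emit:
{"op": "carry_out", "data": {
  "motion": [
    [[0.0022, -0.0046, 0], 0.1],
    [[0.0048, -0.009, 0], 0.2],
    [[0.0078, -0.0131, 0], 0.3],
    [[0.0112, -0.0168, 0], 0.4],
    [[0.015, -0.0202, 0], 0.5],
    [[0.0191, -0.0232, 0], 0.6],
    [[0.0235, -0.0258, 0], 0.7],
    [[0.0235, -0.0258, 0], 0.7],
    [[0.0235, -0.0258, 0], 0.7],
    [[0.0235, -0.0258, 0], 0.7]
  ]
}}

```text
time: 20.95
position: [0.4313, -0.3054, 0.1232]
tool_rot: [3.04, -0.789, 0.0]
ft_force: [-1.2, -1.8, 0.2]
grip_width: 0.151
```

```bash
python3 lev.py wrist
```

```text
20.95 [ 0.4313 -0.3054  0.1232] toolx deg -29.101650850738697 tilt -0.9999996574464822 [-0.1658  0.195   0.8094  1.9201 -0.158   1.0908  0.1995] [-1.2436 -1.8289  0.2326]
wrist sleeve [ 0.4364 -0.2921] len 0.031629273913187476 angle by axis 45.33845366153673 by pivot 43.65343407748139 1015
```

The lever reads about 45°. Open, rise, and move clear for the final views.

Emit:
{"op": "carry_out", "data": {
  "motion": [
    [[0, 0, 0], 0],
    [[0, 0, 0], 0],
    [[0, 0, 0], 0],
    [[0, 0, 0], 0],
    [[0, 0, 0], 0],
    [[0, 0, 0], 0],
    [[0, 0, 0.01], 0],
    [[0, 0, 0.04], 0],
    [[0, 0, 0.08], 0],
    [[0, 0, 0.12], 0],
    [[0, -0.04, 0.15], 0],
    [[0, -0.08, 0.15], 0],
    [[0, -0.12, 0.15], 0],
    [[0, -0.16, 0.15], 0],
    [[0, -0.2, 0.15], 0],
    [[0, -0.24, 0.15], 0],
    [[0, -0.26, 0.15], 0],
    [[0, -0.26, 0.15], 0],
    [[0, -0.26, 0.15], 0]
  ],
  "grip": -1
}}

```text
time: 22.9
position: [0.4316, -0.5649, 0.2733]
tool_rot: [-3.041, 0.787, 0.001]
ft_force: [0.2, 0.1, -0.3]
grip_width: 1.002
```

```bash
python3 lev.py top scene; python3 fit.py top,scene; python3 - <<'E'
from h import *
from bench import eyes
c=[eyes.get_image(n)["pixels"] for n in("scene","top")]
cv2.imwrite("pics/s6.png",np.hstack([cv2.resize(c[0][130:350,280:500],(400,400)),cv2.resize(c[1][50:300,270:520],(400,400))]))
E
```

```text
22.9 [ 0.4316 -0.5649  0.2733] toolx deg -29.026254634014148 tilt -0.9999998851988952 [ 0.3285  0.5554  0.8719  1.2505 -0.416   1.5167  0.6369] [ 0.1685  0.117  -0.345 ]
top sleeve [ 0.4302 -0.3052] len 0.057636312503325085 angle by axis 44.90451516380267 by pivot 44.99877200919249 131
scene sleeve [ 0.4294 -0.3056] len 0.057702050232510585 angle by axis 44.501138431963426 by pivot 44.49473956201814 227
23.1 [ 0.4329 -0.5635  0.2738] [-0.5619  0.406  -0.5429]
lid [ 0.5624 -0.2294  0.1314  0.0126  0.0382] tilt 0.04020355785146043 off [ 0.0014  0.0001 -0.0036] [np.float64(0.7632131938042632), np.float64(0.5088775066450061)]
lid [ 0.5625 -0.2293  0.1313  0.0175  0.0374] tilt 0.04126473780298048 off [ 0.0015  0.0002 -0.0037] [np.float64(0.7073557802142975), np.float64(0.47338772991656913)]
```

View pics/s6.png

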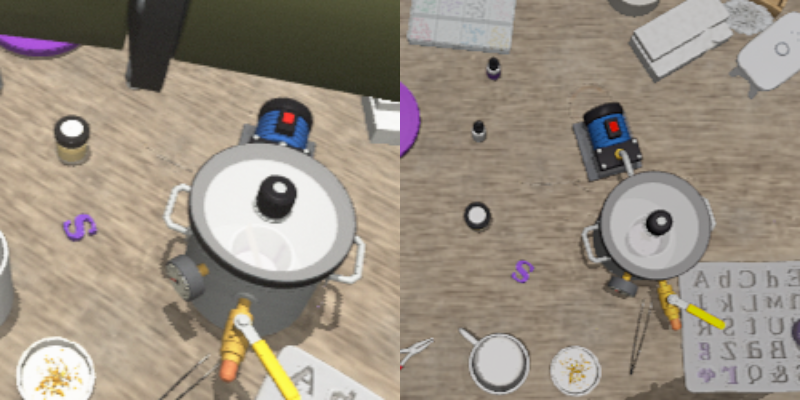

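The lever reads 44.5–45° in both views. The lid's tilt estimates disagree (0.02 wrist, 0.04 top and scene, poor residuals), so I'll check with the sharper grey/clear boundary and the knob.

```bash
python3 - <<'E'
from h import *
from bench import eyes
ds={c:eyes.get_image(c) for c in("top","scene")}
pose=lambda p:(R.from_rotvec([p[2],p[3],0]),np.array([p[0],p[1],.135]))
for cs in(["top"],["scene"],["top","scene"]):
  for r,z in((.08,.012),(.08,.006),(.0635,.012),(.0635,.003),(.0635,0)):
    p,e=edgefit(ds,pose,[.561,-.2295,0,0],[(c,r,z,1) for c in cs],rng=(4,3,2)); print(cs,r,z,p,np.round(e,2))
for c in ds: # knob top centre: dark blob
    g=ds[c]["pixels"].max(2); u=proj(ds[c],[.561,-.2295,.175])[0].astype(int)
    m=(g<70).astype(np.uint8); m[:u[1]-15]=0;m[u[1]+15:]=0;m[:,:u[0]-15]=0;m[:,u[0]+15:]=0
    (x,y),_=cv2.minEnclosingCircle(np.argwhere(m)[:,::-1].astype(np.float32)); 
    a_=np.vstack([circ(.017,.045),circ(.017,.018)])+[.561,-.2295,.135]
    (X,Y),_=cv2.minEnclosingCircle(proj(ds[c],a_).astype(np.float32)); print(c,"knob obs",x,y,"pred level",X,Y)
E
```

```text
['top'] 0.08 0.012 [ 0.5598 -0.2321 -0.1256  0.1677] [0.55]
['top'] 0.08 0.006 [ 0.5618 -0.2326 -0.1268  0.1431] [0.47]
['top'] 0.0635 0.012 [ 0.5593 -0.2279 -0.0139  0.0313] [0.04]
['top'] 0.0635 0.003 [ 0.5609 -0.23   -0.0441  0.0021] [0.2]
['top'] 0.0635 0 [ 0.5613 -0.2305 -0.0556 -0.0122] [0.23]
['scene'] 0.08 0.012 [ 0.5602 -0.2292  0.0013  0.0418] [0.54]
['scene'] 0.08 0.006 [ 0.5646 -0.2287 -0.0016  0.0249] [0.34]
['scene'] 0.0635 0.012 [ 0.5544 -0.2306 -0.0052  0.0171] [0.17]
['scene'] 0.0635 0.003 [ 0.5608 -0.2295 -0.0018 -0.0088] [0.24]
['scene'] 0.0635 0 [ 0.5571 -0.23    0.0179 -0.1609] [0.52]
['top', 'scene'] 0.08 0.012 [ 0.5603 -0.2293  0.0266  0.0484] [0.77 0.55]
['top', 'scene'] 0.08 0.006 [ 0.5636 -0.2294  0.0256  0.0354] [0.56 0.62]
['top', 'scene'] 0.0635 0.012 [ 0.5567 -0.2294  0.0085  0.0115] [1.01 0.87]
['top', 'scene'] 0.0635 0.003 [ 0.5608 -0.2297 -0.011  -0.0107] [0.23 0.24]
['top', 'scene'] 0.0635 0 [ 0.5605 -0.2299 -0.0103 -0.092 ] [0.35 0.64]
top knob obs 431.2826232910156 188.71739196777344 pred level 431.3645935058594 188.53732299804688
scene knob obs 431.09375 237.90625 pred level 431.7693176269531 237.35549926757812
```

The clear-part boundary fits both cameras together: centre (0.5608, -0.2297), 0.3 mm off, tilt about 0.015 rad. The knob lies within 0.9 px of its predicted level pose. Handing in.

```bash
python3 -c "
from bench import ticket,get_state
print(get_state()['time'],ticket.close_job())"
```

```text
the job is handed in; nothing more can be done
23.3 None
```

The lid is on the pot and the bleed lever stands at 45°. I handed the job in at 23.3 s; it reports no verdict.

**How it was done:** I pinched the lid's knob and lifted it square out of the stand. It did not swing level when I eased the grip, so I rested its low edge on the near rim and pivoted it down flat, then released it. Then I pinched the lever sleeve, swung it about 40° and moved the arm well clear.

**Last checks:**
- **Lever:** it reads 45.0° in the top view and 44.5° in the scene view.
- **Lid position:** the best joint fit of both cameras puts it 0.3 mm off centre with about 0.015 rad of tilt (limit 0.03). That fit assumes the gasket is at rim height and uses my guessed 63.5 mm radius for the edge of the clear area.
- **Seating height:** the gripper height while pressing down (37.6 mm above the rim) agrees with the lid being fully home.
- **Bystanders:** the jar, dropper bottle and mug looked undisturbed in the last pictures. The carry passed well above them, but I did not measure their positions.

**Checks that disagreed:** fits to the lid's outer edge were worse. The top and scene fit gave up to 0.04 rad of tilt and a height 3.7 mm low, with residuals of 0.5–0.8 px. The wrist fit after release gave 0.015–0.031 rad of tilt and a height 7.5–7.9 mm low. The two leaned in opposite directions, so I took them as bias from the dark gasket edge. The level reading therefore rests on the inner-boundary fit and the knob position, not on every check agreeing.

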